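# Take the charged battery pack out of its dock

## Task

One of the two battery packs in the charging dock is charged: the one with the green lamp. Pull it straight up out of its bay, against the spring catches that hold it, and set it down gently inside the wooden tray, wholly within its walls. Leave the pack with the red lamp seated in its bay.

Things in the scene. Friction and masses are not known exactly. Their poses are not given: they have to be found in the camera images.
- dock: Grey charging dock, fixed to the desk: 106 (x) x 226 (y) x 52 mm high, origin at the centre of its underside, black panel at -x. Two upright wells 26 (x) x 46 (y) x 40 mm deep open in its top at y = -55 and +55 mm, floors 12 mm above the origin. Sprung rollers in each catch the pack's foot: 8 to 20 N upward frees it in the first 8 mm; after 40 mm it is clear.
- pack_green: Loose black pack, 0.26 to 0.46 kg, in either bay, with a GREEN lamp on top (18 x 40 mm) and green lines on its sides. Origin: centre of the foot's underside, z up; seated, it is on the well's floor, axes parallel to the dock's. Grey foot 24 (x) x 44 (y) mm, z = 0 to 45 mm; body to grip 36 (x) x 62 (y) mm, z = 45 to 102 mm (57 to 114 above the desk). 48 mm free between the packs.
- pack_red: The same pack with a RED lamp and red lines, seated in the other bay; it stays there. Same origin and axes.
- pack_green_foot (a point): Centre of the underside of the green-lamp pack's foot (its origin).
- pack_green_top (a point): Centre of the top of the green-lamp pack's body, 102 mm above its origin along its z.
- pack_red_top (a point): Centre of the top of the red-lamp pack's body, 102 mm above its origin.
- tray: Light wooden tray, open at the top, fixed to the desk: 180 x 180 mm, walls 30 mm high and 5 mm thick, floor 5 mm thick. Origin at the centre of its underside, sides along its x and y axes.

How it is judged:
By the outcome, as a careful person would: the job done as asked, in the order asked, and still so for the second after the job is handed in, with the robot touching nothing.
It also fails if it takes over 38 s, if anything falls off the work surface, if the arm or the gripper's body presses on something with over 40 N, if the wrist force passes 120 N, or if a joint passes its speed limit or range.

## Robot

A 6-joint arm with a two-finger parallel gripper is mounted at the origin on a cart in front of the work surface, level with it; the furniture and walls round the work are solid. World frame = base frame: x ahead of the robot, y to its left, z up, the work surface at z = 0. Lengths are in mm, angles in rad, forces in N, time in s.
With the tool pointing down it reaches from about 275 to 750 mm from the base axis. Payload 10.2 kg.
Tool frame: the origin (TCP) lies between the finger pads; the fingertips stand 11 mm ahead of it and the grasp point (between the pads) lies 8 mm behind it (ctrl.nose_length is the distance from the TCP to the fingertips, in mm); x points along the fingers, y is the direction in which the jaws open and shut, and the axes are right-handed (so a half turn about x gives the same grasp; the last joint's range is limited). The gripper opens to 85 mm and grips with 20 to 120 N. Pads are 22 mm wide; open, the fingers measure 114 mm over their backs; the gripper's body (76 mm by 85 mm) begins 54 mm behind the grasp point. The pads swing forward as they close: fully open they stand 13 mm farther back than shut.
Start: joints at [-1.343, 0.313, 1.498, -0, 1.331, -0.223], TCP at [228.724, -472.564, 214.394] pointing down, gripper open.
Joint ranges: [-2.94, 2.94], [-0.97, 2.17], [0.19, 2.56], [-1.23, 4.37], [0.02, 3.11], [-2.88, 2.88]. Speed limits (rad/s): [2.39, 2.39, 3.01, 3.14, 3.14, 3.14].

## Interface

Orientations are given as a unit quaternion [w, x, y, z].
In Python, from rig import ctrl, capture, ticket gives the robot as it stands.
- The arm moves only by the tool step_arm, never from a script. Its argument "commands" is a list of rows, each a list of 2 entries, a list of its own where there are three numbers: the shift along the world's x, y, z normalised to -1 to 1, where 1 is 0.04 m, then the turn about the world's z normalised to -1 to 1, where 1 is 180 degrees. A call has 1 to 5 rows; each row shifts and turns the commanded pose from where the row before left it; what a row does not reach is not made up. A row lasts 1/10 s, in which the tool goes at most 50 mm and 8.59 degrees, less where a joint would pass 70% of its speed; a pose out of reach is approached as far as the arm can. A call with a number of a shift or a turn outside -1 to 1 is refused whole. A call with a gripper value outside its range is refused whole. "gripper" is the closure, from -1 (fully open) to 1 (shut), so that 0 is half open, set as the call begins (left out, the last holds). The fingers move at their own pace and stop on an object; "force" is the grip in N (left out, the last holds). Time passes only in rows, so rows that do not move let the fingers close. It gives the time, the measured TCP pose, the force and the opening at its end, in the units of the state.
- ctrl.sense(): the state, without advancing time (a new reading comes with each control period).
- capture(name): name is "scene" or "top"; returns a dict with "image" (480x640x3 uint8, blue, green, red), "fov_y" (degrees; the focal length in pixels is half the picture's height over the tangent of half this angle, whatever the lens; pixels are square), "cx", "cy" (the principal point, pixels), "origin" and "orientation" of the camera in the world. Camera axes: x right, y down, z forward; pixel columns grow to the right and rows downward; lengths in mm; the calibration is good to about 2 mm. A picture is of the moment at which its call begins. There is no depth.
- ticket.finish_job(): hands the job in, once; it reports no verdict.
The state is a dict: "time_s": time; "joints": joint angles; "dq": joint speeds; "tau": joint torques, N m; "eef_pos": TCP position; "ee_rot": TCP orientation; "force": force on the tool from outside, world axes, zero at the start; "wrist_torque": the same for the moment, N m; "grip_width": opening from 0.0 (shut) to 1.0 (fully open).
Only numpy, scipy, OpenCV 4.12 (cv2) and the standard library are available. Lean on these libraries where they do the work, as an engineer would, in place of code of your own. Each camera call takes 0.05 s, during which the arm holds its last target.

## Working session

There is one attempt and no reset: what is moved stays moved. The work goes in short steps, Python scripts to look and compute and a tool call to move; the robot and the scene stay as the last step left them, time stands still between calls to the robot, and variables do not carry over. Pictures are saved under pics/ and viewed, and the job is handed in when it is done.

Besides the shell and the picture viewer there is one more tool, called as name(argument=value, ...) on one line, values as JSON. step_arm: Moves the arm, as the interface text tells. Its arguments: {"type":"object","properties":{"commands":{"type":"array","items":{"type":"array"}},"gripper":{"type":"number"},"force":{"type":"number"}},"required":["commands"]}

```bash
mkdir -p pics
python3 - <<'E'
from rig import ctrl, capture
import cv2,pickle
for n in("scene","top"):
    c=capture(n);cv2.imwrite(f"pics/{n}0.png",c["image"]);pickle.dump(c,open(n+"0.pkl","wb"))
    print({k:v for k,v in c.items() if k!="image"})
print(ctrl.sense())
E
```

```text
{'fov_y': 57.20685244376204, 'cx': 318.8760344800881, 'cy': 231.33982707943522, 'origin': array([ 91.2130761 , 625.67399455, 455.6405432 ]), 'orientation': array([ 0.16783945, -0.26261842,  0.80284544, -0.5082329 ])}
{'fov_y': 49.817584244298274, 'cx': 316.1422302831131, 'cy': 242.09727672411663, 'origin': array([ 419.08165201,  -17.26243938, 1237.01458302]), 'orientation': array([-0.04751599,  0.71282038, -0.69885888,  0.03500869])}
{'time_s': 0.1, 'joints': array([-1.34340268e+00,  3.13436835e-01,  1.49835898e+00,  5.12215422e-06,
        1.33098190e+00, -2.23414294e-01]), 'dq': array([-0.00023401, -0.00077489, -0.00376598, -0.00093756,  0.00134605,
       -0.00047196]), 'tau': array([ 1.90458341e-03, -4.12900865e+01, -2.60141051e+01, -2.81057628e-04,
        3.00153049e-03, -3.14667648e-05]), 'eef_pos': array([ 228.66624806, -472.31574046,  213.87121449]), 'ee_rot': array([ 0.15761902,  0.68922064,  0.158457  , -0.68921879]), 'force': array([-0.09260747, -0.66622931,  0.45622629]), 'wrist_torque': array([ 0.05394413,  0.01861725, -0.03063441]), 'grip_width': 1.002153663509041}
```

```bash
ls
```

```text
pics
scene0.pkl
top0.pkl
```

View pics/scene0.png

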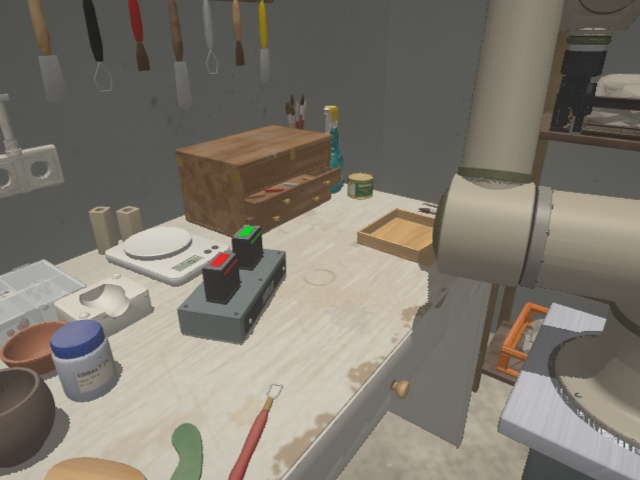

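View pics/top0.png

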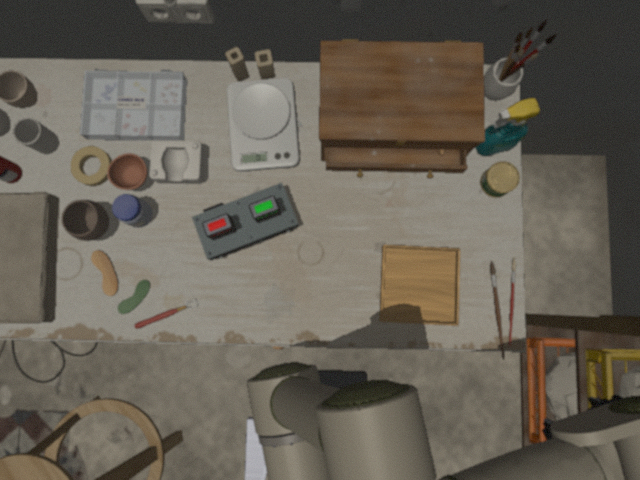

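The top view shows the green lamp at about (264,207), the red lamp at about (218,225), and the tray centred near (420,284). I'll measure these next.

```bash
cat > h.py <<'E'
import numpy as np,cv2
from scipy.spatial.transform import Rotation as R
def ray(c,u,v):
    f=240/np.tan(np.radians(c["fov_y"]/2))
    q=c["orientation"]; r=R.from_quat([q[1],q[2],q[3],q[0]])
    return c["origin"],r.apply([(u-c["cx"])/f,(v-c["cy"])/f,1])
def onz(c,u,v,z):
    o,d=ray(c,u,v); return (o+d*(z-o[2])/d[2])[:2]
def proj(c,p):
    f=240/np.tan(np.radians(c["fov_y"]/2))
    q=c["orientation"]; x=R.from_quat([q[1],q[2],q[3],q[0]]).inv().apply(np.array(p)-c["origin"])
    return c["cx"]+f*x[0]/x[2],c["cy"]+f*x[1]/x[2]
def lamp(c,col):
    b,g,r=[c["image"][...,i].astype(int) for i in range(3)]
    m=((g-np.maximum(r,b))>60) if col=="g" else ((r-np.maximum(g,b))>90)
    m=m.astype(np.uint8)
    return m
def big(m,lo=None):
    cs,_=cv2.findContours(m,cv2.RETR_EXTERNAL,cv2.CHAIN_APPROX_NONE)
    return sorted(cs,key=cv2.contourArea)[::-1]
E
python3 - <<'E'
from h import *;import pickle
t=pickle.load(open("top0.pkl","rb"));s=pickle.load(open("scene0.pkl","rb"))
for n,c in(("top",t),("scene",s)):
  for col in"gr":
    for k in big(lamp(c,col))[:3]:
      a=cv2.contourArea(k)
      if a<40: continue
      p=np.array([onz(c,*q,114) for q in k[:,0,:].astype(float)]).astype(np.float32)
      rc=cv2.minAreaRect(p);print(n,col,a,cv2.boundingRect(k),rc)
# tray: wood colour
im=t["image"];hsv=cv2.cvtColor(im,cv2.COLOR_BGR2HSV)
m=cv2.inRange(hsv,(8,90,60),(25,255,255));m[:,:360]=0;m[:230]=0;m[340:]=0;m[:,480:]=0
k=big(m)[0];print("tray",cv2.contourArea(k),cv2.minAreaRect(k))
p=np.array([onz(t,*q,30) for q in k[:,0,:].astype(float)]).astype(np.float32)
print(cv2.minAreaRect(p)); print(cv2.boxPoints(cv2.minAreaRect(p)))
# dock
v=cv2.resize(im[170:270,170:320],None,fx=5,fy=5,interpolation=cv2.INTER_CUBIC);cv2.imwrite("pics/dz.png",v)
E
```

```text
top g 109.5 (255, 201, 18, 12) ((627.894287109375, 122.96739959716797), (16.722259521484375, 38.919837951660156), 23.183917999267578)
top r 97.0 (208, 219, 18, 12) ((586.1049194335938, 224.76409912109375), (15.470137596130371, 37.495933532714844), 22.40618324279785)
scene g 85.0 (238, 226, 17, 11) ((629.0269165039062, 119.8794937133789), (17.991436004638672, 41.343360900878906), 20.27304458618164)
scene r 111.5 (210, 254, 20, 13) ((586.9183959960938, 221.97003173828125), (17.50519371032715, 40.30586242675781), 22.680084228515625)
tray 5787.5 ((419.7252197265625, 284.636962890625), (78.74199676513672, 77.51934814453125), 2.563770055770874)
((465.9417724609375, -236.323974609375), (181.07986450195312, 179.40858459472656), 87.79622650146484)
[[ 372.82224 -323.3475 ]
 [ 552.09814 -330.2464 ]
 [ 559.0613  -149.30045]
 [ 379.7854  -142.40155]]
```

View pics/dz.png

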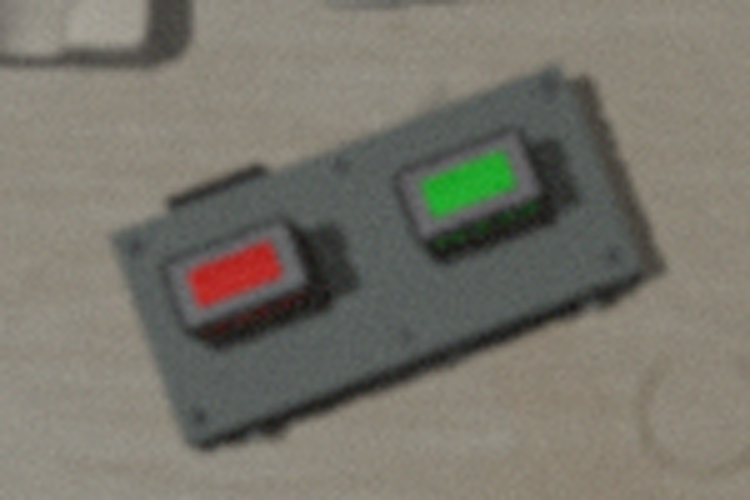

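Run:
```python
from h import *;import pickle
t=pickle.load(open("top0.pkl","rb"));s=pickle.load(open("scene0.pkl","rb"))
q=[0.15761902,0.68922064,0.158457,-0.68921879];r=R.from_quat([q[1],q[2],q[3],q[0]]);print(r.as_matrix().round(3))
y=r.apply([0,1,0]);print("yaw tool y",np.degrees(np.arctan2(y[1],y[0])))
for px in((325,170),(465,170),(320,140),(485,140)): print(px,onz(t,*px,60),onz(t,*px,150))
# lamp centres by two views
def lc(c,col):
    k=big(lamp(c,col))[0];M=cv2.minAreaRect(k)[0];return M
for col in"gr":
    A=[];b=[]
    for c in(t,s):
        o,d=ray(c,*lc(c,col));d/=np.linalg.norm(d);P=np.eye(3)-np.outer(d,d);A.append(P);b.append(P@o)
    print(col,np.linalg.lstsq(np.vstack(A),np.hstack(b),rcond=None)[0])
#tray in scene: top outline check
for dx,dy in((-90,-90),(-90,90),(90,90),(90,-90)):
    a=np.radians(-2.2);p=(466+dx*np.cos(a)-dy*np.sin(a),-236+dx*np.sin(a)+dy*np.cos(a),30);print(proj(s,p),proj(t,p))
```

```text
[[-0.     0.436 -0.9  ]
 [ 0.001 -0.9   -0.436]
 [-1.    -0.001 -0.   ]]
yaw tool y -64.17066888797464
(325, 170) [726.51621715 -12.10498651] [703.00834286 -12.4993493 ]
(465, 170) [ 731.85347732 -336.85370076] [ 707.93749132 -312.41626903]
(320, 140) [798.40286544   0.98087097] [ 7.69398204e+02 -4.14097246e-01]
(485, 140) [ 804.34443068 -384.23627889] [ 774.88544982 -356.17575523]
g [627.18392955 122.42291499 115.33003969]
r [585.53244665 224.23014977 114.97127444]
(np.float64(463.42202366550646), np.float64(225.60362387817386)) (np.float64(457.18821637458996), np.float64(325.9552147251338))
(np.float64(428.8677695237232), np.float64(254.4701356339267)) (np.float64(378.7720882017935), np.float64(321.2277347354137))
(np.float64(355.5122084321351), np.float64(231.12912035881564)) (np.float64(382.23271096740353), np.float64(243.7905057642787))
(np.float64(395.246448780558), np.float64(207.50971537112127)) (np.float64(459.31136321386043), np.float64(248.16829688152907))
```

step_arm(commands=[[[0.5,0.74,0],0.024],[[0.5,0.74,0],0.024],[[0.5,0.74,0],0.024],[[0.5,0.74,0],0.024],[[0.5,0.74,0],0.024]], gripper=-1)

```text
time_s: 0.6
eef_pos: [329.2, -323.2, 214.2]
ee_rot: [-0.285, -0.647, -0.285, 0.647]
force: [1.1, -0.5, 0.5]
grip_width: 0.999
```

step_arm(commands=[[[0.5,0.74,0],0.024],[[0.5,0.74,0],0.024],[[0.5,0.74,0],0.024],[[0.5,0.74,0],0.024],[[0.5,0.74,0],0.024]])

```text
time_s: 1.1
eef_pos: [429.2, -175.1, 214.2]
ee_rot: [-0.401, -0.582, -0.402, 0.582]
force: [0.2, -0.7, -0.2]
grip_width: 1.0
```

step_arm(commands=[[[0.5,0.74,0],0.024],[[0.5,0.74,0],0.024],[[0.5,0.74,0],0.024],[[0.5,0.74,0],0.024],[[0.5,0.74,0],0.024]])

```text
time_s: 1.6
eef_pos: [529.2, -27.1, 214.1]
ee_rot: [0.503, 0.496, 0.504, -0.497]
force: [0.7, -0.3, 0.4]
grip_width: 0.998
```

step_arm(commands=[[[0.5,0.74,0],0.024],[[0.5,0.74,0],0.024],[[0.5,0.74,0],0.024],[[0.4,0.6,0],0.024],[[0.2,0.3,0],0.024]])

```text
time_s: 2.1
eef_pos: [613.3, 98.3, 213.6]
ee_rot: [0.588, 0.393, 0.588, -0.393]
force: [-0.8, -1.0, 0.3]
grip_width: 1.0
```

step_arm(commands=[[[0,0,0],0],[[0,0,0],0],[[0,0,0],0]])

```text
time_s: 2.4
eef_pos: [612.4, 95.4, 214.4]
ee_rot: [0.586, 0.395, 0.587, -0.395]
force: [1.1, 0.4, 0.5]
grip_width: 1.0
```

step_arm(commands=[[[0.19,0.33,-0.3],0],[[0.19,0.33,-0.4],0],[[0,0,-0.4],0],[[0,0,-0.4],0],[[0,0,0],0]])

```text
time_s: 2.9
eef_pos: [626.9, 123.0, 151.4]
ee_rot: [0.585, 0.393, 0.588, -0.395]
force: [-0.4, -0.3, 0.1]
grip_width: 0.997
```

Run:
```python
from h import *
from rig import capture,ctrl
for n in("scene","top"):
    c=capture(n);im=c["image"]
    im=im[130:370,140:460] if n=="scene" else im[130:310,180:420]
    cv2.imwrite(f"pics/{n}1.png",cv2.resize(im,None,fx=2,fy=2))
    print([len(k) for k in big(lamp(c,"g"))[:2]])
print(ctrl.sense()["eef_pos"])
```

```text
[33, 6]
[]
[628.02295957 122.79845761 154.3597108 ]
```

View pics/scene1.png

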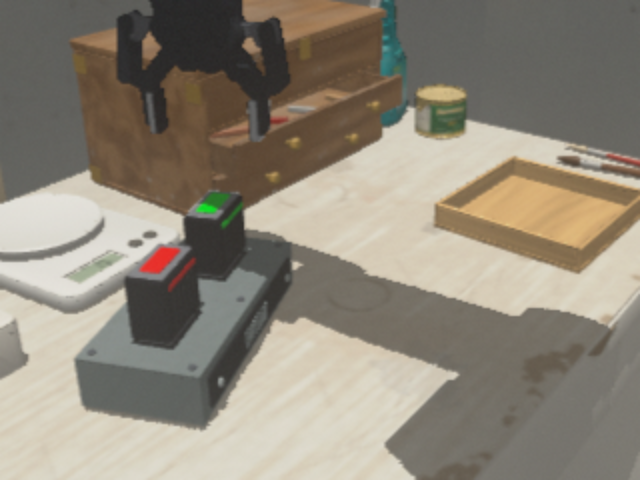

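View pics/top1.png

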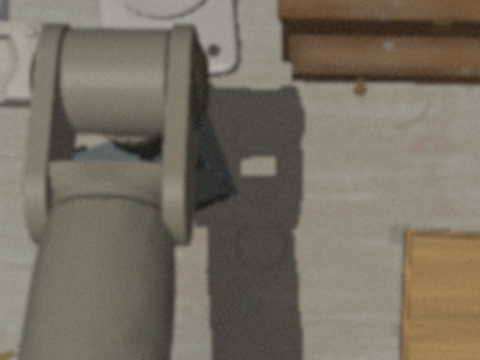

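The fingers straddle the green pack. Their tips are at crop pixels (155,130) and (258,137), and the lamp is at (217,203). I'll descend and close.

step_arm(commands=[[[0,0,-0.4],0],[[0,0,-0.4],0],[[0,0,-0.4],0],[[0,0,-0.4],0],[[0,0,-0.25],0]])

```text
time_s: 3.5
eef_pos: [628.1, 122.6, 80.2]
ee_rot: [0.587, 0.394, 0.587, -0.394]
force: [-0.0, 0.3, 0.4]
grip_width: 0.997
```

step_arm(commands=[[[0,0,0],0],[[0,0,0],0],[[0,0,0],0],[[0,0,0],0],[[0,0,0],0]], gripper=0.0, force=60)

```text
time_s: 4.0
eef_pos: [628.1, 122.6, 80.9]
ee_rot: [0.587, 0.394, 0.587, -0.394]
force: [-0.6, -0.2, -0.5]
grip_width: 0.506
```

step_arm(commands=[[[0,0,0],0],[[0,0,0],0],[[0,0,0],0],[[0,0,0],0],[[0,0,0],0]], gripper=1, force=60)

```text
time_s: 4.5
eef_pos: [628.3, 122.6, 81.1]
ee_rot: [0.587, 0.394, 0.587, -0.394]
force: [-0.2, 0.6, 5.0]
grip_width: 0.403
```

step_arm(commands=[[[0,0,0.05],0],[[0,0,0.05],0],[[0,0,0.05],0],[[0,0,0.05],0],[[0,0,0.05],0]])

```text
time_s: 5.0
eef_pos: [627.4, 122.6, 90.0]
ee_rot: [0.587, 0.394, 0.588, -0.395]
force: [0.0, -0.1, -7.9]
grip_width: 0.406
```

step_arm(commands=[[[0,0,0.1],0],[[0,0,0.1],0],[[0,0,0.1],0],[[0,0,0.1],0],[[0,0,0.1],0]])

```text
time_s: 5.5
eef_pos: [628.0, 122.7, 110.9]
ee_rot: [0.587, 0.394, 0.587, -0.394]
force: [-0.3, 0.2, -4.6]
grip_width: 0.404
```

Run:
```python
from h import *
from rig import capture,ctrl
c=capture("scene");im=c["image"][130:370,140:460]
cv2.imwrite(f"pics/scene2.png",cv2.resize(im,None,fx=2,fy=2))
s=ctrl.sense();print(s["eef_pos"],s["force"],s["grip_width"])
```

```text
[628.26867105 122.66743866 111.60778711] [ 0.75533058  0.05545024 -3.3632542 ] 0.40363769428568524
```

View pics/scene2.png

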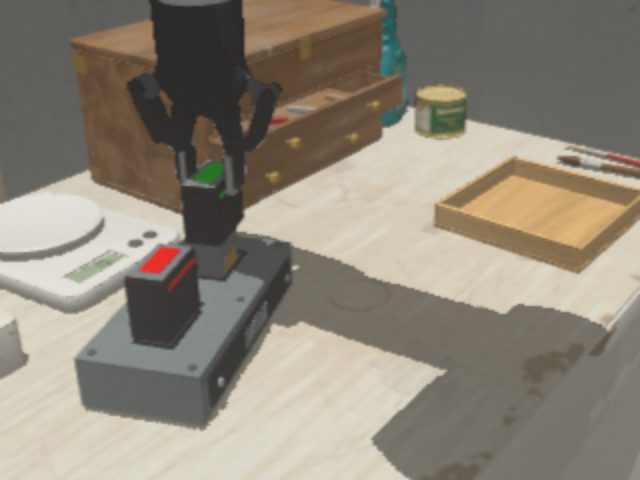

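The pack rises (green lamp at crop (210,175), its foot visible below it), and the red pack is still seated. I'll keep lifting straight up.

step_arm(commands=[[[0,0,0.3],0],[[0,0,0.4],0],[[0,0,0.5],0],[[0,0,0.5],0],[[0,0,0.3],0]])

```text
time_s: 6.05
eef_pos: [628.4, 122.7, 192.8]
ee_rot: [0.588, 0.395, 0.586, -0.394]
force: [-0.3, -0.9, -3.3]
grip_width: 0.407
```

step_arm(commands=[[[-0.1,-0.22,0],-0.006],[[-0.2,-0.44,0],-0.007],[[-0.27,-0.6,0],-0.007],[[-0.27,-0.6,0],-0.007],[[-0.27,-0.6,0],-0.007]])

```text
time_s: 6.55
eef_pos: [582.2, 22.9, 189.3]
ee_rot: [0.564, 0.425, 0.565, -0.426]
force: [0.2, -0.4, -4.2]
grip_width: 0.403
```

step_arm(commands=[[[-0.27,-0.6,0],-0.007],[[-0.27,-0.6,0],-0.007],[[-0.27,-0.6,0],-0.007],[[-0.27,-0.6,0],-0.007],[[-0.27,-0.6,0],-0.007]])

```text
time_s: 7.05
eef_pos: [528.1, -96.9, 189.5]
ee_rot: [0.54, 0.456, 0.541, -0.456]
force: [-0.3, 0.5, -3.9]
grip_width: 0.401
```

step_arm(commands=[[[-0.27,-0.6,0],-0.007],[[-0.27,-0.6,0],-0.007],[[-0.27,-0.6,0],-0.007],[[-0.27,-0.6,0],-0.007],[[-0.27,-0.6,0],-0.007]])

```text
time_s: 7.55
eef_pos: [474.1, -216.7, 189.5]
ee_rot: [0.514, 0.485, 0.515, -0.485]
force: [-0.4, 0.1, -5.2]
grip_width: 0.405
```

step_arm(commands=[[[-0.2,-0.44,0],-0.007],[[-0.1,-0.22,0],-0.007],[[0,0,0],0],[[0,0,0],0]])

```text
time_s: 7.95
eef_pos: [463.5, -241.5, 190.1]
ee_rot: [0.504, 0.496, 0.505, -0.495]
force: [0.2, 0.4, -3.8]
grip_width: 0.404
```

step_arm(commands=[[[0.05,0.13,-0.5],0],[[0,0,-0.6],0],[[0,0,-0.6],0],[[0,0,-0.5],0],[[0,0,-0.2],0]])

```text
time_s: 8.45
eef_pos: [465.1, -235.4, 92.6]
ee_rot: [0.504, 0.495, 0.506, -0.495]
force: [0.4, 0.7, -4.7]
grip_width: 0.403
```

Run:
```python
from h import *
from rig import capture,ctrl
c=capture("scene");im=c["image"][90:330,220:540]
cv2.imwrite(f"pics/scene3.png",cv2.resize(im,None,fx=2,fy=2))
s=ctrl.sense();print(s["eef_pos"],s["force"],s["grip_width"])
```

```text
[ 465.06727   -235.5805292   92.4218921] [-2.36050124  0.73022023 -5.16544939] 0.40308038509533745
```

View pics/scene3.png

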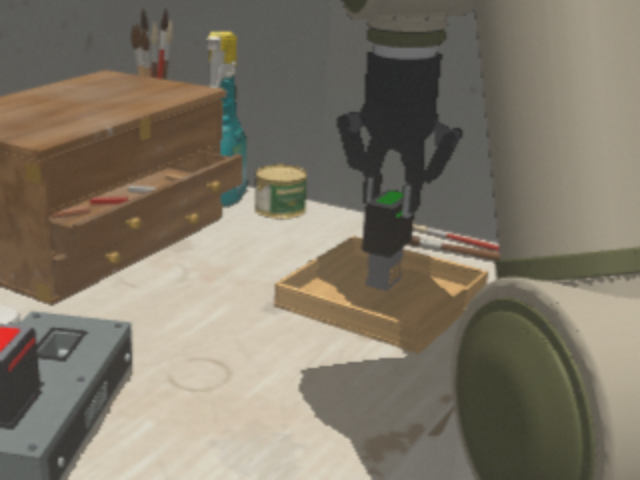

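The pack is upright over the middle of the tray, with its foot at crop (383,280). I'll lower it the rest of the way slowly.

step_arm(commands=[[[0,0,-0.1],0],[[0,0,-0.1],0],[[0,0,-0.1],0],[[0,0,-0.05],0],[[0,0,0],0]])

```text
time_s: 9.0
eef_pos: [465.5, -237.0, 80.3]
ee_rot: [0.504, 0.496, 0.504, -0.496]
force: [-0.4, -0.0, -4.5]
grip_width: 0.406
```

step_arm(commands=[[[0,0,-0.03],0],[[0,0,-0.03],0],[[0,0,-0.02],0],[[0,0,0],0]])

```text
time_s: 9.4
eef_pos: [465.5, -236.9, 77.1]
ee_rot: [0.504, 0.496, 0.504, -0.496]
force: [1.2, 0.2, -4.9]
grip_width: 0.403
```

step_arm(commands=[[[0,0,-0.025],0],[[0,0,-0.025],0],[[0,0,0],0]])

```text
time_s: 9.7
eef_pos: [465.4, -236.9, 75.0]
ee_rot: [0.504, 0.496, 0.504, -0.496]
force: [0.4, -0.6, -4.0]
grip_width: 0.408
```

step_arm(commands=[[[0,0,-0.02],0],[[0,0,0],0]])

```text
time_s: 9.9
eef_pos: [465.5, -237.0, 74.3]
ee_rot: [0.504, 0.496, 0.504, -0.496]
force: [-0.5, 0.5, -3.6]
grip_width: 0.405
```

step_arm(commands=[[[0,0,-0.02],0],[[0,0,0],0]])

```text
time_s: 10.1
eef_pos: [465.7, -237.1, 74.0]
ee_rot: [0.504, 0.496, 0.504, -0.496]
force: [-1.2, 1.0, 2.2]
grip_width: 0.402
```

step_arm(commands=[[[0,0,-0.02],0],[[0,0,0],0]])

```text
time_s: 10.3
eef_pos: [465.8, -237.2, 74.0]
ee_rot: [0.505, 0.496, 0.504, -0.496]
force: [-4.0, 2.3, 10.9]
grip_width: 0.403
```

The pack is touching down: the vertical force went from -4 to +11 N. I'll ease off and open gently.

step_arm(commands=[[[0,0,0.015],0],[[0,0,0],0]], force=25)

```text
time_s: 10.5
eef_pos: [465.7, -237.1, 74.0]
ee_rot: [0.505, 0.496, 0.504, -0.496]
force: [-2.0, 1.6, 7.3]
grip_width: 0.406
```

step_arm(commands=[[[0,0,0],0],[[0,0,0],0],[[0,0,0],0]], gripper=0.1)

```text
time_s: 10.8
eef_pos: [465.6, -237.0, 73.3]
ee_rot: [0.504, 0.496, 0.504, -0.496]
force: [-0.3, 0.3, 1.0]
grip_width: 0.451
```

step_arm(commands=[[[0,0,0],0],[[0,0,0],0],[[0,0,0],0],[[0,0,0],0],[[0,0,0],0]], gripper=-1)

```text
time_s: 11.3
eef_pos: [465.5, -237.0, 73.4]
ee_rot: [0.504, 0.496, 0.504, -0.496]
force: [0.4, -0.7, 0.1]
grip_width: 0.998
```

Run:
```python
from h import *
from rig import capture,ctrl
c=capture("scene");im=c["image"][90:330,220:540]
cv2.imwrite(f"pics/scene4.png",cv2.resize(im,None,fx=2,fy=2))
s=ctrl.sense();print(s["eef_pos"],s["force"],s["grip_width"])
```

```text
[ 465.53398723 -236.97647335   73.40484146] [-0.44076752  0.27524193  0.60639959] 1.0023276913052372
```

View pics/scene4.png

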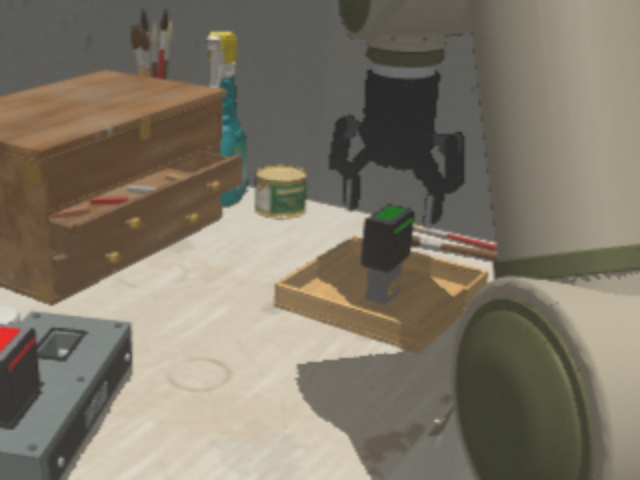

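The gripper is open and the pack stands upright in the tray, lamp at crop (395,215). I'll retreat upward, then aside for a top view.

step_arm(commands=[[[0,0,0.3],0],[[0,0,0.6],0],[[0,0,0.8],0],[[0,0,0.8],0],[[0,0,0.6],0]])

```text
time_s: 11.85
eef_pos: [465.8, -237.1, 200.5]
ee_rot: [0.505, 0.496, 0.503, -0.496]
force: [0.4, -0.3, 0.1]
grip_width: 1.005
```

step_arm(commands=[[[-0.3,0.6,0.2],0],[[-0.4,0.8,0.2],0],[[-0.4,0.8,0],0],[[-0.4,0.8,0],0],[[-0.2,0.5,0],0]])

```text
time_s: 12.35
eef_pos: [396.4, -95.2, 214.4]
ee_rot: [0.505, 0.496, 0.504, -0.495]
force: [-0.2, -0.2, -0.1]
grip_width: 1.002
```

Run:
```python
from h import *
from rig import capture,ctrl
c=capture("scene");im=c["image"]
cv2.imwrite(f"pics/scene5.png",im)
for col in "gr":
  k=big(lamp(c,col))[:1]
  for q in k: m=cv2.minAreaRect(q)[0];print(col,m,onz(c,*m,107 if col=="g" else 114))
c=capture("top");cv2.imwrite("pics/top5.png",c["image"][130:370,180:500])
for col in "gr":
  k=big(lamp(c,col))[:1]
  for q in k: m=cv2.minAreaRect(q)[0];print(col,m,onz(c,*m,107 if col=="g" else 114))
s=ctrl.sense();print(s["eef_pos"],s["time_s"])
```

```text
g (414.4000549316406, 195.80001831054688) [ 466.64128542 -243.8201727 ]
r (219.28318786621094, 259.7477722167969) [586.26277881 222.90893049]
g (426.5, 283.5) [ 465.37009973 -237.60452499]
r (216.4310302734375, 224.32757568359375) [585.92523374 224.59225616]
[396.84230249 -95.17993966 214.5328144 ] 12.45
```

View pics/scene5.png

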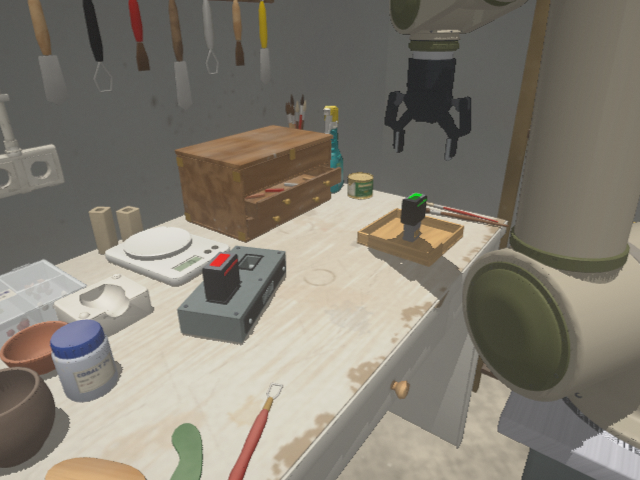

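View pics/top5.png

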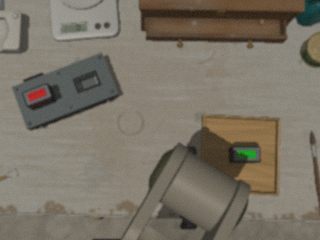

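The pack stands upright near the tray's centre (top view lamp at (426,283)). The red pack hasn't moved, and the arm is clear of everything.

step_arm(commands=[[[0,0,0],0],[[0,0,0],0],[[0,0,0],0]])

```text
time_s: 12.75
eef_pos: [397.7, -97.6, 213.4]
ee_rot: [0.504, 0.496, 0.504, -0.496]
force: [0.1, -0.4, 0.2]
grip_width: 0.996
```

```bash
python3 -c "
from rig import ticket;print(ticket.finish_job())"
```

```text
the job is handed in; nothing more can be done
None
```

The green-lamp pack is out of its bay and standing upright in the wooden tray. I pulled it straight up through the catches and handed the job in at about 12.8 s. The highest force I saw was 11 N, at touchdown; I only read it at the end of each move.

**Green pack:** in the last pictures the top camera puts its lamp at about (465, -238) mm, within 2 mm of the tray centre at (466, -236). The scene camera puts it at (467, -244), about 6 mm away in y. I put that down to part of the lamp's small blob being lost at a low viewing angle. Either way it is well inside the walls.

**Red pack:** it is still seated, with its lamp within about 2 mm of where it started in both views.

**Robot:** the gripper is open and clear, with the force reading about zero. No check failed.

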